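Close the blow-off carton and blow out the carburetor with the catch-guarded air gun

ROBOT

A 6-joint arm with a two-finger parallel gripper is mounted at the origin on the work surface. World frame = base frame: x ahead of the robot, y to its left, z up, the work surface at z = 0. Lengths are in m, angles in rad, forces in N, time in s.
With the tool pointing down it reaches from about 0.35 to 0.95 m from the base axis. Payload 17.4 kg.
Tool frame: the origin (TCP) lies at the very end of the fingers, on their centre line; the grasp point (between the pads) lies bot.hold_point_z behind it (bot.hold_point_z is the distance from the TCP to the grasp point, in m); z points along the fingers, y is the line along which they close (so a half turn about z gives the same grasp; the last joint's range is limited). The gripper opens to 93 mm and grips with 3 to 60 N. Pads are 15 mm wide; open, the fingers measure 128 mm over their backs; the gripper's body (75 mm by 188 mm) begins 65 mm behind the grasp point.
Start: joints at [-1.331, 0.116, 1.442, -0, 1.584, -0.038], TCP at [0.185, -0.649, 0.219] pointing down, gripper open.
Joint ranges: [-2.83, 2.83], [-0.83, 2.19], [0.07, 2.5], [-1.14, 4.28], [0.01, 3], [-2.97, 2.97]. Speed limits (rad/s): [1.89, 1.89, 2.22, 3.14, 3.14, 3.14].

INTERFACE

Orientations are given as a unit quaternion [w, x, y, z].
In Python, from cell import readout, viewer, order, bot gives the robot as it stands. The module is installed in compiled form; this text tells all that it offers.
- The arm moves only by the shell command python3 -m handwheel 'ROWS' [OPENING]. ROWS is JSON, a list of rows, each an object with "linear": the shift along the tool's x, y, z each as a share of 25 cm, from -1 to 1, a list of three; "angular": the turn, a rotation vector about the tool's x, y, z each as a share of 90 degrees, from -1 to 1, a list of three. In form: [{"linear": [dx, dy, dz], "angular": [wx, wy, wz]}, ...]. A call has 1 to 10 rows; each row is the pose to reach, as a shift and turn from the pose commanded when the call began, along the tool's axes at that moment; what a row does not reach only later rows make up. A row lasts 1/10 s, in which the tool goes at most 50 mm and 8.59 degrees, less where a joint would pass 70% of its speed; a pose out of reach is approached as far as the arm can. A call with a number of a shift or a turn outside -1 to 1 is refused whole. A call with a gripper value outside its range is refused whole. OPENING is the gripper command: -1 is shut, 1 is fully open, values between are in proportion, set as the call begins (- or left out, the last holds). The fingers move at their own pace and stop on an object; the grip force is fixed at half the most. Time passes only in rows, so rows that repeat a pose let the fingers close. It gives the time, the measured TCP pose, the force, the opening and the grip force at its end, in the units of the state.
- readout.get_obs(): the state, without advancing time (a new reading comes with each control period).
- viewer.grab_frame(name): name is "scene" or "top"; returns a dict with "pixels" (480x640x3 uint8, red, green, blue), "K" (3x3 intrinsics, pixels), "xyz" and "orientation" of the camera in the world. Camera axes: x right, y down, z forward; pixel columns grow to the right and rows downward; lengths in m; the calibration is good to about 2 mm. A picture is of the moment at which its call begins. There is no depth.
- order.finish_job(): hands the job in; it is judged then, once.
Trained networks look in a picture, given as the dict that the camera call returned (one of the last four; its "shot" number tells which), for a name from the list of things; names that differ only in an ending like _2 or _b are one class to them, and where a whole thing is asked for, a point or a joint stands for the part that bears it (a point fixed in the world has none). Each returns a list of dicts, best first, with "score" (0 to 1); they miss things now and then, are a little off and sometimes report something else, mostly with a low value. They report only what shows in the picture. A call takes as long as a camera call.
- viewer.search_frame(picture, thing): "bbox" ([left, top, width, height] in pixels, round what is visible of it).
The state is a dict: "clock": time; "q": joint angles; "dq": joint speeds; "joint_torque": joint torques, N m; "tool_pos": TCP position; "tcp_rot": TCP orientation; "ft_force": force on the tool from outside, world axes, zero at the start; "torque": the same for the moment, N m; "gripper_width": finger opening in m; "grip_force": force on a finger pad.
Only numpy, scipy, OpenCV 4.12 (cv2) and the standard library are available. Lean on these libraries where they do the work, as an engineer would, in place of code of your own. Each camera call takes 0.05 s, during which the arm holds its last target. There are 200 camera calls.

TASK

The carburetor standing in the carton is ready to be blown out. Close the carton over it, folding the open short flap in flat first and then the two long flaps down flat over it; only then flip the air gun's safety catch right over, away from the lever, and pull the lever fully home against the gun body. Keep the lever held there: finish while still holding it, and leave the carburetor and the things lying around where they are.

Things in the scene. Friction and masses are not known exactly. Their poses are not given: they have to be found in the camera images.
- station: Fixed blow-off station: 160 x 630 x 12 mm plywood board with, in a row, an open carton, a chrome lever air gun and a grey boxy air pump (135 x 140, top 128 above the desk, already running). Origin on the desk under the row; z up, x across the row away from the robot, y along the row from carton to pump. 'St' below = mm in this frame. Pump: x -68 to 68, y 235 to 375.
- carton_mouth (a point): Middle of the carton's open top, St (0, -110, 141). Carton outside 140 (x) x 200 (y), board 4 thick; long walls at x = -70 and 70, tops at z 141; short walls at y = -210 and -10, tops at z 137. The short flap at the gun end (y = -10) is already folded in and taped down flat.
- gun_axis (a point): Point on the axis of the air gun's round body at the lever's pull point, St (0, 125, 82). The body is 24 mm thick (27 at the pump end) and lies level along y from y = 55 to 195, 70 mm clear above the board except for a saddle post under it (x -17 to 17, y 72 to 92). Its thin nozzle enters the carton wall at y = -10.
- flap_short (a joint): Hinge angle (rad) of the open short flap at the carton end farthest from the gun: 0 = flat shut (it stops there, level), 1.57 = upright, more = leaning outward (limit 2.5). Cardboard 4 mm thick, 130 mm wide, 68 mm from hinge to free edge. It stays at any angle where it is left; about 0.5 N at its edge moves it.
- flap_short_hinge (a point): Middle of the short flap's hinge line (at the flap's underside when shut), St (0, -210, 137); the line runs along the station's x, and shut the flap lies toward the station's +y.
- flap_near (a joint): Hinge angle (rad) of the long flap on the robot's side: 0 = flat shut (it stops there, level), 1.57 = upright, more = leaning outward (limit 2.5). Cardboard 4 mm thick, 196 mm wide, 69 mm from hinge to free edge; stays where it is left, about 0.5 N at its edge moves it.
- flap_near_hinge (a point): Middle of the near long flap's hinge line, St (-70, -110, 141); the line runs along the station's y, and shut the flap lies toward the station's +x.
- flap_far (a joint): Hinge angle (rad) of the long flap on the side away from the robot; same panel, values and behaviour as the near long flap.
- flap_far_hinge (a point): Middle of the far long flap's hinge line, St (70, -110, 141); the line runs along the station's y, and shut the flap lies toward the station's -x.
- catch (a joint): Angle (rad) of the dark steel safety catch, a bent plate 14 to 16 mm wide pivoting on top of the gun body near the pump: 0 = engaged (thumb piece upright), 1.75 = flipped right over (stop; thumb piece level or just below). It flips by turning the thumb piece over and down toward the robot (station -x). About 1.2 N at the thumb piece moves it; it stays where it is left.
- catch_pivot (a point): The catch's pivot, along the gun (station y), St (0, 175, 96). Engaged, a second leg reaches 36 mm level from here toward the lever (+x), its tongue hanging 18 mm into the gap between lever and gun, so that the lever moves only about 0.06 rad. Flipping swings this leg up, at right angles to the thumb piece, to stand with its top about 53 mm above the gun's axis.
- catch_thumb (a point): Top of the catch's thumb piece (3 mm thick, 16 mm wide, 34 mm from the pivot), middle of its width; moves with the catch. Engaged it stands straight above the pivot.
- lever (a joint): Angle (rad) of the gun's lever: 0 = released, 0.24 = fully home along the gun body (stop). A chrome strip 118 mm long, 20 high (z 72 to 92), 3 thick on the gun's side away from the robot (+x), hinged on an upright pin at St (18, 70, 82); the free end is by the catch. It moves level toward -x. Its spring pushes back: about 5 N at the pull point released, 9 N home; let go, it springs out.
- lever_pull (a point): Pull point on the lever's outer face, 55 mm from its pin, half-way up; released it lies at St (32, 123, 82) and moves with the lever. Across lever and gun body it is 45 mm here released, 32 mm home; from above, fingers can straddle both or reach behind the lever.
- flap_short_edge (a point): Middle of the free edge of the short flap; moves with the flap.
- flap_near_edge (a point): Middle of the free edge of the near long flap; moves with the flap.
- flap_far_edge (a point): Middle of the free edge of the far long flap; moves with the flap.
- carb: Aluminium carburetor with a black cap, about 70 x 90 x 108 mm, standing loose in the carton; origin at the centre of its underside. It is to stay put.
- hexset: Bystander: steel hex keys standing in a red plastic holder, 26 x 80 mm, 92 mm high; origin at the centre of its underside.
- can: Bystander: aluminium spray can with a white cap, 62 mm diameter, 164 mm high; origin at the centre of its underside.
- tray: Bystander: flat steel parts tray 80 x 120 x 22 mm; origin at the centre of its underside.
- idle_screw: Bystander: small knurled brass idle-speed screw, 13 mm diameter, 33 mm high, standing on its head in the tray; origin at the centre of its underside.

How it is judged:
On the way, in this order (a step that is already met when the one before it is completed fails the run):
1. the short flap is folded in flat while both long flaps are still open and the catch is engaged (value of joint flap_short below 0.2 rad and value of joint each of flap_near, flap_far above 0.8 rad and value of joint catch below 0.6 rad), for 0.1 s.
2. both long flaps are folded flat over it, the catch still engaged (value of joint each of flap_short, flap_near, flap_far below 0.2 rad and value of joint catch below 0.6 rad), for 0.1 s.
3. the catch is flipped over with the lever not yet pulled (value of joint catch above 1.1 rad and value of joint lever below 0.1 rad), for 0.1 s.
4. the lever is pulled fully home and held (value of joint lever above 0.2 rad and value of joint catch above 1 rad), for 0.5 s.
At the end, for the whole second after the job is handed in: The robot is still holding the lever fully home against its spring (lever angle above 0.20 of 0.24 rad), the catch lies flipped over (above 1.0 rad), all three flaps are flat (within 0.2 rad), and carburetor, hex key set, can, tray and idle-speed screw have moved less than 20 mm (all of step 4 and contact force between any of the fingers, the arm and lever above 1 N and value of joint each of flap_short, flap_near, flap_far below 0.2 rad and distance of each of carb, hexset, can, tray, idle_screw from where it was at the start of the episode below 0.02 m); the arm keeps its last pose, push and grip.
It fails at once if a bystander or the carburetor is knocked over or shoved away (angle between any of carb, hexset, can's own z axis and vertical above 0.35 rad or distance of any of carb, hexset, can, tray, idle_screw from where it was at the start of the episode above 0.03 m or angle between idle_screw's own z axis and vertical above 0.6 rad).
It also fails if it takes over 48 s, if anything falls off the work surface, if the arm or the gripper's body presses on something with over 40 N, if the wrist force passes 120 N, or if a joint passes its speed limit or range.

## Working session

There is one attempt and no reset: what is moved stays moved. The work goes in short steps, Python scripts to look and compute and a shell command to move; the robot and the scene stay as the last step left them, time stands still between calls to the robot, and variables do not carry over. Pictures are saved under pics/ and viewed, at most 10 in all, crops included, and the job is handed in when it is done.

```bash
mkdir -p pics
python3 - <<'E'
from cell import readout, viewer, order, bot
import cv2,json
o=readout.get_obs(); print(o, bot.hold_point_z)
for n in("scene","top"):
    f=viewer.grab_frame(n); cv2.imwrite(f"pics/{n}0.png",f["pixels"][:,:,::-1]); print(n,f["K"],f["xyz"],f["orientation"])
    for t in("station","carb","flap_short","flap_near","flap_far","catch","lever","hexset","can","tray","idle_screw"):
        r=viewer.search_frame(f,t)
        print(t,[(x["bbox"],round(x["score"],2)) for x in r[:2]])
E
```

```text
{'clock': 0.0, 'q': array([-1.33079905e+00,  1.16503772e-01,  1.44227871e+00,  1.08524837e-06,
        1.58401722e+00, -3.77924194e-02]), 'dq': array([-5.32885978e-05, -3.07439027e-04, -1.43231116e-03,  1.33771647e-03,
       -1.59223622e-03, -5.83507781e-04]), 'joint_torque': array([-1.22225360e-03, -7.21270323e+01, -6.22603369e+01,  7.79666961e-02,
        2.39130459e-02, -7.97940879e-05]), 'tool_pos': array([ 0.18505148, -0.64891598,  0.21788485]), 'tcp_rot': array([-6.00499165e-04,  9.90369426e-01,  1.38448673e-01, -6.03742677e-05]), 'ft_force': array([ 0.32735666, -0.11187598,  0.17742278]), 'torque': array([ 0.04651342, -0.04808041,  0.03104906]), 'grip_force': 0.0, 'gripper_width': 0.09282967887232935} 0.0188
scene [[596.59299537   0.         317.61102078]
 [  0.         596.59299537 236.14737664]
 [  0.           0.           1.        ]] [0.87898336 0.70866331 1.04730314] [-0.08019618  0.20923342  0.91781992 -0.32771413]
station [([231.5, 121.2, 150.7, 334.1], 0.6), ([234.6, 149.1, 6.3, 32.9], 0.4)]
carb [([262.7, 183.6, 31.0, 15.9], 0.8), ([232.3, 123.3, 148.4, 331.0], 0.41
[... 558 characters left out ...]
5]
 [  0.           0.           1.        ]] [0.317333   0.00157158 1.08126849] [-0.07686309  0.71033878 -0.69592806  0.0720764 ]
station [([146.1, 143.2, 311.0, 140.4], 0.79)]
carb [([365.8, 217.5, 44.0, 32.9], 0.83), ([144.0, 144.1, 317.1, 141.4], 0.42)]
flap_short [([432.7, 194.9, 26.8, 73.9], 0.63)]
flap_near [([330.1, 247.9, 103.6, 22.6], 0.84), ([455.7, 212.8, 33.0, 43.7], 0.64)]
flap_far [([346.6, 159.4, 104.6, 40.4], 0.71), ([144.5, 141.1, 313.4, 142.7], 0.29)]
catch [([245.9, 182.5, 9.6, 12.2], 0.55)]
lever [([252.3, 172.9, 43.2, 30.0], 0.72)]
hexset [([456.4, 213.2, 32.0, 38.2], 0.62)]
can [([156.5, 219.2, 52.9, 40.9], 0.82)]
tray [([257.6, 259.6, 61.4, 43.4], 0.81)]
idle_screw []
```

View pics/scene0.png

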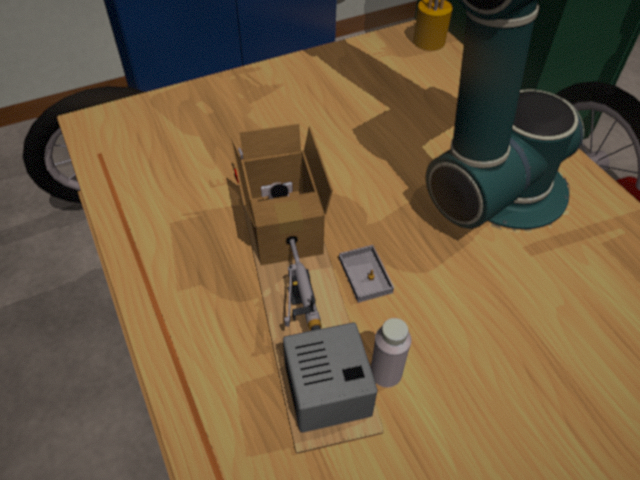

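View pics/top0.png

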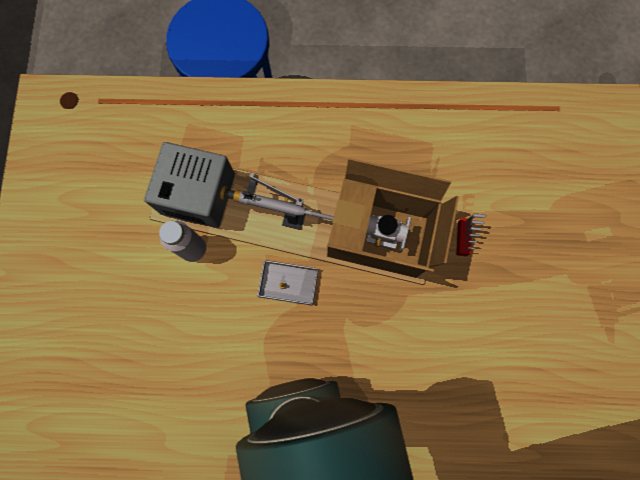

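```bash
cat > h.py <<'E'
import numpy as np,cv2
from scipy.spatial.transform import Rotation as R
from scipy.optimize import least_squares
def rot(q): return R.from_quat([q[1],q[2],q[3],q[0]])
def proj(f,P):
    p=rot(f["orientation"]).inv().apply(np.atleast_2d(P)-f["xyz"]); u=p@np.asarray(f["K"]).T
    return u[:,:2]/u[:,2:]
def st2w(s,P):  # s=(x,y,yaw), P mm
    P=np.atleast_2d(P)/1000.; return R.from_euler('z',s[2]).apply(P)+[s[0],s[1],0]
E
python3 - <<'E'
from h import *
from cell import viewer
F={n:viewer.grab_frame(n) for n in("top","scene")}
C={"top":[((68,375,128),(165,143)),((68,235,128),(234,153)),((-68,375,128),(147,209)),((-70,-10,141),(328,252))],
"scene":[((-68,235,128),(355,324)),((68,235,128),(284,335)),((-68,375,128),(374,376)),((68,375,128),(298,388)),((-70,-10,141),(324,207)),((70,-10,141),(254,218))]}
def res(s): return np.concatenate([(proj(F[n],st2w(s,[c[0] for c in C[n]]))-[c[1] for c in C[n]]).ravel() for n in C])
best=min((least_squares(res,[.45,.1,a],loss="soft_l1") for a in(-.2,.2)),key=lambda r:r.cost)
print(best.x,best.cost,res(best.x).reshape(-1,2).round(1).tolist()); s=best.x; np.save("s.npy",s)
print(proj(F["top"],st2w(s,[(0,125,82),(0,-110,141)])))
L=[[(68,375,128),(68,235,128),(-68,235,128),(-68,375,128),(68,375,128)],[(70,-10,141),(70,-210,141),(-70,-210,141),(-70,-10,141),(70,-10,141)],[(0,55,82),(0,195,82)],[(18,70,92),(40,188,92)],[(0,175,96),(0,175,130)],[(0,175,96),(36,175,96)]]
for n,(x,y,w,h,k) in {"top":(140,130,360,170,2.2),"scene":(220,110,200,340,1.75)}.items():
    im=cv2.resize(F[n]["pixels"][y:y+h,x:x+w,::-1],None,fx=k,fy=k,interpolation=cv2.INTER_CUBIC)
    for l in L: cv2.polylines(im,[((proj(F[n],st2w(s,l))-[x,y])*k).round().astype(int)],False,(0,255,0),1)
    F[n]=im
a,b=F["top"],F["scene"]
cv2.imwrite("pics/f1.png",a);cv2.imwrite("pics/f2.png",b)
E
```

```text
[ 0.57218304 -0.02181464 -0.21762224] 64.00869306124366 [[3.7, -0.1], [-0.2, 4.9], [1.5, -4.6], [6.6, -3.6], [0.5, -11.7], [-2.4, -7.8], [4.3, 6.4], [0.4, 12.0], [0.3, 2.1], [2.6, 2.6]]
[[279.21459501 207.19589477]
 [392.44350474 226.11473665]]
```

View pics/f1.png

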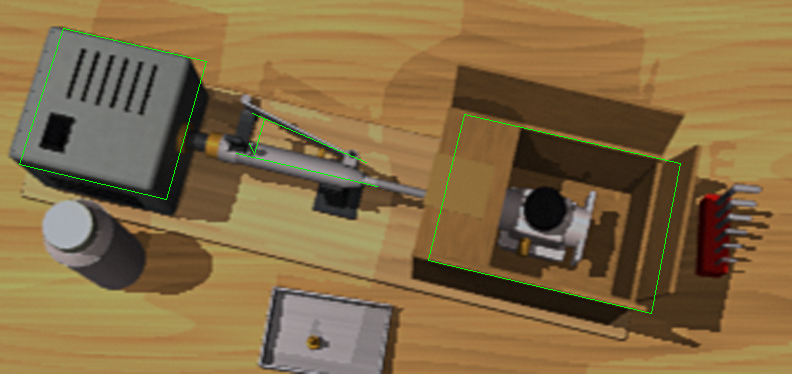

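View pics/f2.png

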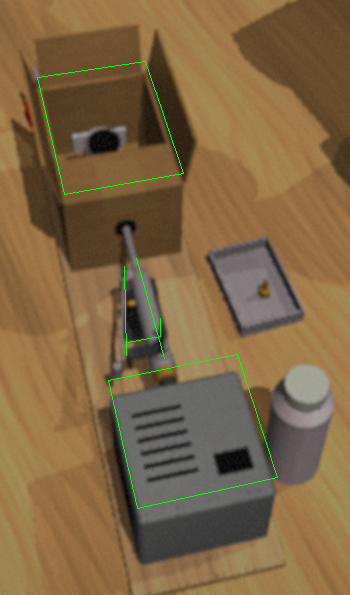

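Run:
```python
from h import *
from cell import viewer
F={n:viewer.grab_frame(n) for n in("top","scene")}
C={"top":[((68,375,128),(52,28)),((68,235,128),(207,65)),((-68,375,128),(13,158)),((-68,235,128),(165,200)),((-70,-10,141),(413,258)),((0,195,82),(228,148)),((0,55,82),(365,181))],
"scene":[((-68,235,128),(238,374)),((68,235,128),(112,390)),((-68,375,128),(274,490)),((68,375,128),(140,512)),((-70,-10,141),(183,176)),((70,-10,141),(63,194))]}
O={"top":(140,130,360,170,2.2),"scene":(220,110,200,340,1.75)}
def px(n): x,y,_,_,k=O[n]; return np.array([c[1] for c in C[n]])/k+[x,y]
def res(s): return np.concatenate([(proj(F[n],st2w(s,[c[0] for c in C[n]]))-px(n)).ravel() for n in C])
best=least_squares(res,[.57,-.02,-.2],loss="soft_l1")
print(best.x,best.cost,res(best.x).reshape(-1,2).round(1).tolist()); s=best.x; np.save("s.npy",s)
L=[[(68,375,128),(68,235,128),(-68,235,128),(-68,375,128),(68,375,128)],[(70,-10,141),(70,-210,141),(-70,-210,141),(-70,-10,141),(70,-10,141)],[(0,55,82),(0,195,82)],[(18,70,92),(46,185,92)],[(0,175,96),(0,175,130)],[(0,175,96),(36,175,96)]]
for n,(x,y,w,h,k) in O.items():
    im=cv2.resize(F[n]["pixels"][y:y+h,x:x+w,::-1],None,fx=k,fy=k,interpolation=cv2.INTER_CUBIC)
    for l in L: cv2.polylines(im,[((proj(F[n],st2w(s,l))-[x,y])*k).round().astype(int)],False,(0,255,0),1)
    F[n]=im
a,b=F["top"],F["scene"][:374]
b=b[:,:]; im=np.hstack([cv2.resize(a[:,:],None,fx=.999,fy=1)[:, :],]); 
out=np.vstack([a[:300],cv2.resize(b[:300],(350,300)).copy() if False else np.hstack([b[:300],F["scene"][295:595],np.zeros((300,92,3),np.uint8)])])
cv2.imwrite("pics/g1.png",out)
```

```text
[ 0.57484912 -0.01398941 -0.21759608] 33.72950161598798 [[1.4, -1.1], [-4.0, -3.0], [-1.2, 1.3], [-3.5, -2.0], [2.9, -0.3], [-0.1, 1.1], [1.9, 1.2], [0.3, -7.5], [-2.0, -1.7], [2.7, -3.0], [-1.1, 2.2], [0.3, 1.5], [0.8, 2.9]]
```

View pics/g1.png

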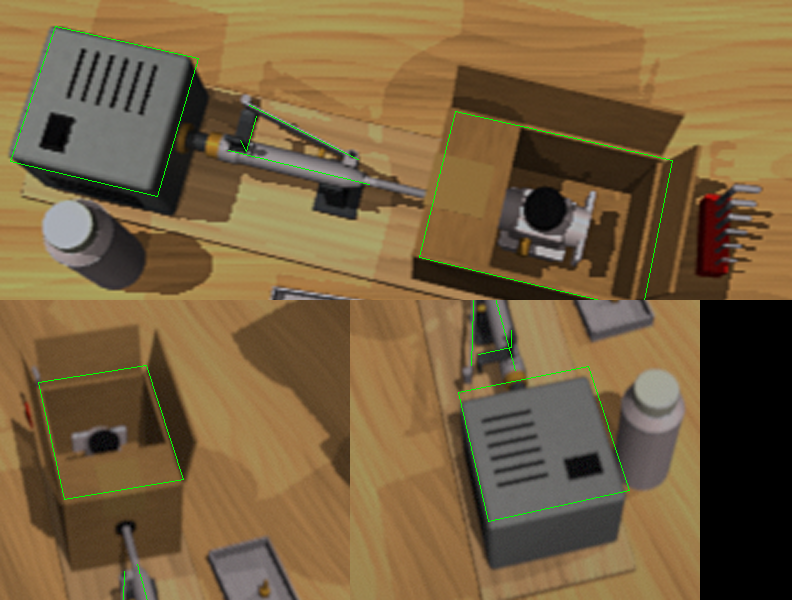

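```bash
cat >> h.py <<'E'
s=np.array([0.5757,-0.010,-0.2176])
def to(o,x,y,z,yaw=None):
    "rows numbers for TCP target in station mm (tool down, tool x along station +x if yaw=0)"
    r0=rot(o["tcp_rot"]); t=st2w(s,(x,y,z))[0]
    d=r0.inv().apply(t-o["tool_pos"])/.25
    rt=R.from_euler('z',s[2]+(yaw or 0))*R.from_euler('x',np.pi)
    return d.round(3),((r0.inv()*rt).as_rotvec()/(np.pi/2)).round(3)
def stpos(o): return (R.from_euler('z',-s[2]).apply(o["tool_pos"]-[s[0],s[1],0])*1000).round(1)
E
python3 - <<'E'
from h import *
from cell import viewer,readout
F={n:viewer.grab_frame(n) for n in("top","scene")}
for th in(1.4,1.6,1.8,2.0,2.2):
    c,q=69*np.cos(th),69*np.sin(th)
    print(th,"far top",proj(F["top"],st2w(s,[(70-c,-12,141+q),(70-c,-208,141+q)])).round().tolist(),
     "near scene",proj(F["scene"],st2w(s,[(-70+c,-208,141+q),(-70+c,-12,141+q)])).round().tolist(),"short top",proj(F["top"],st2w(s,[(65,-210+c,137+q),(-65,-210+c,137+q)])).round().tolist())
print("meas far (348,160)(451,182) near (309,127)(332,190) short (457,197)(445,262)")
o=readout.get_obs(); print(stpos(o),to(o,0,-250,215))
# hexset, can location at mid heights
for n,uv,z in(("top",(472,234),.08),("top",(176,233),.164)):
    f=F[n];d=rot(f["orientation"]).apply(np.linalg.inv(f["K"])@[*uv,1]);p=f["xyz"]+d*(z-f["xyz"][2])/d[2]
    print(stpos({"tool_pos":p}))
E
```

```text
1.4 far top [[346.0, 174.0], [450.0, 198.0]] near scene [[298.0, 126.0], [320.0, 191.0]] short top [[445.0, 194.0], [431.0, 261.0]]
1.6 far top [[348.0, 167.0], [451.0, 191.0]] near scene [[305.0, 125.0], [327.0, 189.0]] short top [[452.0, 195.0], [439.0, 263.0]]
1.8 far top [[349.0, 161.0], [452.0, 184.0]] near scene [[311.0, 124.0], [334.0, 189.0]] short top [[459.0, 197.0], [446.0, 265.0]]
2.0 far top [[351.0, 155.0], [453.0, 178.0]] near scene [[317.0, 125.0], [340.0, 189.0]] short top [[465.0, 199.0], [453.0, 267.0]]
2.2 far top [[352.0, 151.0], [453.0, 174.0]] near scene [[322.0, 127.0], [346.0, 191.0]] short top [[471.0, 202.0], [458.0, 269.0]]
meas far (348,160)(451,182) near (309,127)(332,190) short (457,197)(445,262)
[-243.4 -708.4  218.6] (array([ 1.728, -1.15 ,  0.015]), array([ 0.   , -0.   ,  0.315]))
[  38.  -291.6   80. ]
[-117.6  278.7  164. ]
```

```bash
python3 -m handwheel '[{"linear":[0.9,-0.55,0],"angular":[0,0,0.315]},{"linear":[0.9,-0.55,0],"angular":[0,0,0.315]},{"linear":[0.9,-0.55,0],"angular":[0,0,0.315]},{"linear":[0.9,-0.55,0],"angular":[0,0,0.315]},{"linear":[0.9,-0.55,0],"angular":[0,0,0.315]},{"linear":[0.9,-0.55,0],"angular":[0,0,0.315]},{"linear":[0.9,-0.55,0],"angular":[0,0,0.315]}]' -1
python3 - <<'E'
from h import *
from cell import readout
o=readout.get_obs(); print(stpos(o),to(o,0,-268,190))
E
```

```text
clock: 2.2
tool_pos: [0.365, -0.4539, 0.219]
tcp_rot: [0.0, 0.994, -0.107, 0.0]
ft_force: [-0.2, -0.9, 0.2]
gripper_width: 0.0414
grip_force: 0.0
[-109.9 -478.9  219. ] (array([ 0.442, -0.842,  0.116]), array([ 0.   , -0.   ,  0.002]))
```

```bash
python3 -m handwheel '[{"linear":[0.44,-0.842,0.116],"angular":[0,0,0]},{"linear":[0.44,-0.842,0.116],"angular":[0,0,0]},{"linear":[0.44,-0.842,0.116],"angular":[0,0,0]},{"linear":[0.44,-0.842,0.116],"angular":[0,0,0]},{"linear":[0.44,-0.842,0.116],"angular":[0,0,0]},{"linear":[0.44,-0.842,0.116],"angular":[0,0,0]},{"linear":[0.44,-0.842,0.116],"angular":[0,0,0]},{"linear":[0.44,-0.842,0.116],"angular":[0,0,0]}]'
python3 - <<'E'
from h import *
from cell import readout
o=readout.get_obs(); print(stpos(o),o["gripper_width"])
# tcp waypoints: short flap, lead half-width 17.5, contact r=60
x0=stpos(o)
for th in np.radians([100,90,75,60,45,30,15,3,-2]):
    r=58; y=-210+r*np.cos(th)-4*np.sin(th)-17.5; z=137+r*np.sin(th)+4*np.cos(th)
    print(round(y),round(z),((y-x0[1])/-250).round(3),((z-x0[2])/-250).round(3))
E
```

```text
clock: 3.0
tool_pos: [0.5158, -0.2748, 0.1897]
tcp_rot: [0.0, 0.994, -0.109, -0.0]
ft_force: [-0.3, -0.8, -0.9]
gripper_width: 0.0006
grip_force: 0.0
[  -1.3 -271.5  189.7] 0.0006308760944503471
-242 193 -0.12 -0.015
-232 195 -0.16 -0.021
-216 194 -0.221 -0.017
-202 189 -0.278 0.002
-189 181 -0.329 0.035
-179 169 -0.369 0.081
-173 156 -0.396 0.135
-170 144 -0.407 0.183
-169 139 -0.408 0.203
```

```bash
python3 -m handwheel '[{"linear":[0,-0.10,0],"angular":[0,0,0]},{"linear":[0,-0.20,0],"angular":[0,0,0]},{"linear":[0,-0.265,0.005],"angular":[0,0,0]},{"linear":[0,-0.32,0.035],"angular":[0,0,0]},{"linear":[0,-0.36,0.08],"angular":[0,0,0]},{"linear":[0,-0.385,0.135],"angular":[0,0,0]},{"linear":[0,-0.395,0.18],"angular":[0,0,0]},{"linear":[0,-0.395,0.2],"angular":[0,0,0]},{"linear":[0,-0.395,0.2],"angular":[0,0,0]},{"linear":[0,-0.395,0.2],"angular":[0,0,0]}]'
python3 - <<'E'
from h import *
from cell import readout,viewer
o=readout.get_obs(); print(stpos(o))
f=viewer.grab_frame("scene");cv2.imwrite("pics/s1.png",cv2.resize(f["pixels"][80:330,200:460,::-1],None,fx=2,fy=2))
E
```

```text
clock: 4.0
tool_pos: [0.5377, -0.1763, 0.1408]
tcp_rot: [-0.001, 0.994, -0.108, 0.0]
ft_force: [-7.7, 10.8, 20.3]
gripper_width: 0.0008
grip_force: 10.0
[  -1.2 -170.6  140.8]
```

View pics/s1.png

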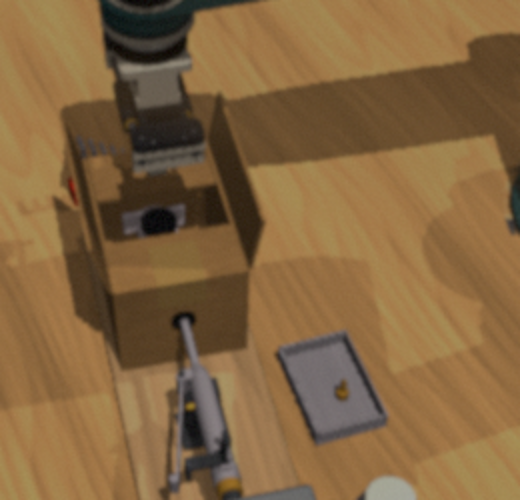

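```bash
python3 -m handwheel '[{"linear":[0,0,-0.18],"angular":[0,0,0]},{"linear":[0,0,-0.36],"angular":[0,0,0]},{"linear":[-0.16,-0.08,-0.36],"angular":[0,0,0]},{"linear":[-0.32,-0.16,-0.36],"angular":[0,0,0]},{"linear":[-0.47,-0.24,-0.36],"angular":[0,0,0]},{"linear":[-0.47,-0.24,-0.21],"angular":[0,0,0]},{"linear":[-0.47,-0.24,-0.21],"angular":[0,0,0]},{"linear":[-0.47,-0.24,-0.21],"angular":[0,0,0]}]'
python3 - <<'E'
from h import *
from cell import readout
o=readout.get_obs(); print(stpos(o))
E
```

```text
clock: 4.85
tool_pos: [0.4359, -0.0933, 0.192]
tcp_rot: [-0.0, 0.994, -0.108, -0.001]
ft_force: [0.0, -0.2, 0.9]
gripper_width: 0.0005
grip_force: 0.0
[-118.5 -111.5  192. ]
```

```bash
python3 -m handwheel '[{"linear":[0.1,0,0],"angular":[0,0,0]},{"linear":[0.2,0,0],"angular":[0,0,0]},{"linear":[0.265,0,0],"angular":[0,0,0]},{"linear":[0.315,0,0.03],"angular":[0,0,0]},{"linear":[0.355,0,0.075],"angular":[0,0,0]},{"linear":[0.38,0,0.13],"angular":[0,0,0]},{"linear":[0.39,0,0.175],"angular":[0,0,0]},{"linear":[0.39,0,0.192],"angular":[0,0,0]},{"linear":[0.39,0,0.192],"angular":[0,0,0]},{"linear":[0.39,0,0.192],"angular":[0,0,0]}]'
python3 - <<'E'
from h import *
from cell import readout
o=readout.get_obs(); print(stpos(o))
E
```

```text
clock: 5.85
tool_pos: [0.5314, -0.1142, 0.1451]
tcp_rot: [0.0, 0.994, -0.108, 0.001]
ft_force: [0.6, -1.2, 8.6]
gripper_width: 0.0006
grip_force: 4.4
[ -20.7 -111.3  145.1]
```

```bash
python3 -m handwheel '[{"linear":[0,0,-0.18],"angular":[0,0,0]},{"linear":[0,0,-0.35],"angular":[0,0,0]},{"linear":[0.19,0,-0.35],"angular":[0,0,0]},{"linear":[0.38,0,-0.35],"angular":[0,0,0]},{"linear":[0.557,0,-0.35],"angular":[0,0,0]},{"linear":[0.557,0,-0.19],"angular":[0,0,0]},{"linear":[0.557,0,-0.19],"angular":[0,0,0]},{"linear":[0.557,0,-0.19],"angular":[0,0,0]}]'
python3 - <<'E'
from h import *
from cell import readout
o=readout.get_obs(); print(stpos(o))
E
```

```text
clock: 6.65
tool_pos: [0.6662, -0.1438, 0.1913]
tcp_rot: [-0.0, 0.994, -0.108, -0.001]
ft_force: [0.4, 0.2, 1.0]
gripper_width: 0.0004
grip_force: 0.0
[ 117.2 -111.1  191.3]
```

```bash
python3 -m handwheel '[{"linear":[-0.1,0,0],"angular":[0,0,0]},{"linear":[-0.2,0,0],"angular":[0,0,0]},{"linear":[-0.265,0,0],"angular":[0,0,0]},{"linear":[-0.315,0,0.03],"angular":[0,0,0]},{"linear":[-0.355,0,0.075],"angular":[0,0,0]},{"linear":[-0.38,0,0.13],"angular":[0,0,0]},{"linear":[-0.39,0,0.172],"angular":[0,0,0]},{"linear":[-0.39,0,0.188],"angular":[0,0,0]},{"linear":[-0.39,0,0.188],"angular":[0,0,0]},{"linear":[-0.39,0,0.188],"angular":[0,0,0]}]'
python3 - <<'E'
from h import *
from cell import readout
o=readout.get_obs(); print(stpos(o),to(o,20,175,150))
E
```

```text
clock: 7.65
tool_pos: [0.5721, -0.123, 0.1451]
tcp_rot: [0.0, 0.994, -0.108, 0.0]
ft_force: [-2.6, 1.4, 5.5]
gripper_width: 0.0004
grip_force: 2.7
[  20.9 -111.1  145.1] (array([-0.003, -1.145, -0.019]), array([ 0., -0.,  0.]))
```

```bash
python3 -m handwheel '[{"linear":[0,0,-0.16],"angular":[0,0,0]},{"linear":[0,-0.2,-0.16],"angular":[0,0,0]},{"linear":[0,-0.4,-0.16],"angular":[0,0,0]},{"linear":[0.2,-0.6,-0.16],"angular":[0,0,0]},{"linear":[0.32,-0.8,-0.16],"angular":[0,0,0]},{"linear":[0.32,-1,-0.16],"angular":[0,0,0]},{"linear":[0.32,-1,-0.16],"angular":[0,0,0]}]'
python3 - <<'E'
from h import *
from cell import readout,viewer
o=readout.get_obs(); print(stpos(o),to(o,20,175,140))
f=viewer.grab_frame("scene");im=cv2.resize(f["pixels"][90:350,200:400,::-1],None,fx=2.2,fy=2.2,interpolation=cv2.INTER_CUBIC)
L=[[(0,175,96),(0,175,130)],[(0,175,96),(36,175,96)],[(18,70,92),(47,184,92)]]
for l in L: cv2.polylines(im,[((proj(f,st2w(s,l))-[200,90])*2.2).round().astype(int)],False,(0,255,0),1)
g=viewer.grab_frame("top");jm=cv2.resize(g["pixels"][160:230,220:310,::-1],None,fx=3.8,fy=3.8,interpolation=cv2.INTER_CUBIC)
for l in L: cv2.polylines(jm,[((proj(g,st2w(s,l))-[220,160])*3.8).round().astype(int)],False,(0,255,0),1)
out=np.zeros((572,800,3),np.uint8); out[:,:440]=im[:572]; out[:jm.shape[0],445:445+jm.shape[1]]=jm
cv2.imwrite("pics/s2.png",out)
E
```

```text
clock: 8.35
tool_pos: [0.7053, 0.1072, 0.1836]
tcp_rot: [-0.0, 0.994, -0.108, -0.0]
ft_force: [0.8, 0.1, -0.7]
gripper_width: 0.0002
grip_force: 0.0
[101.3 142.4 183.6] (array([-0.325, -0.131,  0.175]), array([-0.   ,  0.001,  0.001]))
```

View pics/s2.png

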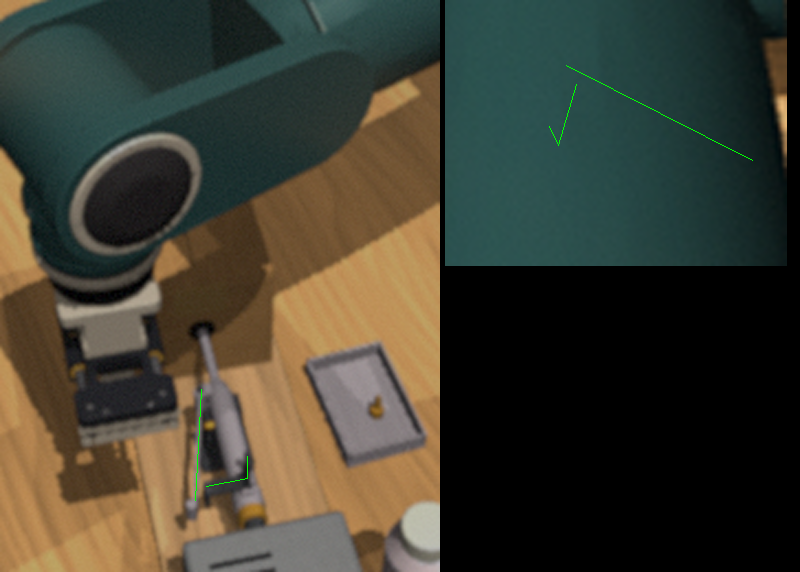

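```bash
python3 -m handwheel '[{"linear":[-0.16,-0.142,0],"angular":[0,0,0]},{"linear":[-0.327,-0.142,0.05],"angular":[0,0,0]},{"linear":[-0.327,-0.142,0.175],"angular":[0,0,0]},{"linear":[-0.327,-0.142,0.22],"angular":[0,0,0]},{"linear":[-0.327,-0.142,0.27],"angular":[0,0,0]},{"linear":[-0.327,-0.142,0.27],"angular":[0,0,0]},{"linear":[-0.327,-0.142,0.27],"angular":[0,0,0]}]'
python3 - <<'E'
from h import *
from cell import readout
o=readout.get_obs(); x=stpos(o); print(x)
for p,r in((0,22),(20,24),(40,26),(60,27),(75,28)):
    a=np.radians(p); X=-r*np.sin(a)+1.5*np.cos(a)+7.5; Z=96+r*np.cos(a)+1.5*np.sin(a)
    print(p,round(X,1),round(Z,1),((X-x[0])/250).round(3),((x[2]-Z)/250).round(3))
for X,Z in((-24,100),(-25,92)): print(X,Z,((X-x[0])/250).round(3),((x[2]-Z)/250).round(3))
E
```

```text
clock: 9.15
tool_pos: [0.6324, 0.1558, 0.1176]
tcp_rot: [-0.0, 0.994, -0.109, 0.0]
ft_force: [0.7, 0.1, 0.3]
gripper_width: 0.0007
grip_force: 0.0
[ 19.6 174.1 117.6]
0 9.0 118.0 -0.042 -0.002
20 0.7 119.1 -0.076 -0.006
40 -8.1 116.9 -0.111 0.003
60 -15.1 110.8 -0.139 0.027
75 -19.2 104.7 -0.155 0.052
-24 100 -0.174 0.07
-25 92 -0.178 0.102
```

```bash
python3 -m handwheel '[{"linear":[-0.042,0,0],"angular":[0,0,0]},{"linear":[-0.076,0,-0.003],"angular":[0,0,0]},{"linear":[-0.111,0,0.003],"angular":[0,0,0]},{"linear":[-0.139,0,0.027],"angular":[0,0,0]},{"linear":[-0.155,0,0.052],"angular":[0,0,0]},{"linear":[-0.172,0,0.07],"angular":[0,0,0]},{"linear":[-0.178,0,0.085],"angular":[0,0,0]},{"linear":[-0.178,0,0.1],"angular":[0,0,0]},{"linear":[-0.178,0,0.1],"angular":[0,0,0]}]'
python3 - <<'E'
from h import *
from cell import readout,viewer
o=readout.get_obs(); print(stpos(o))
E
```

```text
clock: 10.05
tool_pos: [0.5882, 0.1659, 0.093]
tcp_rot: [-0.0, 0.994, -0.108, -0.0]
ft_force: [-7.6, -0.7, 12.3]
gripper_width: 0.0007
grip_force: 6.4
[-25.8 174.4  93. ]
```

```bash
python3 -m handwheel '[{"linear":[0,0,-0.2],"angular":[0,0,0]},{"linear":[0,0,-0.4],"angular":[0,0,-0.09]},{"linear":[0.07,0.1,-0.4],"angular":[0,0,-1]},{"linear":[0.152,0.204,-0.4],"angular":[0,0,-1]},{"linear":[0.152,0.204,-0.4],"angular":[0,0,-1]},{"linear":[0.152,0.204,-0.4],"angular":[0,0,-1]},{"linear":[0.152,0.204,-0.4],"angular":[0,0,-1]},{"linear":[0.152,0.204,-0.4],"angular":[0,0,-1]},{"linear":[0.152,0.204,-0.4],"angular":[0,0,-1]},{"linear":[0.152,0.204,-0.4],"angular":[0,0,-1]}]' 1
python3 - <<'E'
from h import *
from cell import readout,viewer
o=readout.get_obs(); print(stpos(o),to(o,12,124,120,np.pi/2))
f=viewer.grab_frame("scene");cv2.imwrite("pics/s3.png",cv2.resize(f["pixels"][100:360,200:400,::-1],None,fx=2.2,fy=2.2,interpolation=cv2.INTER_CUBIC))
E
```

```text
clock: 11.05
tool_pos: [0.6144, 0.1077, 0.1916]
tcp_rot: [-0.0, 0.844, 0.536, -0.0]
ft_force: [-0.5, -0.1, -0.9]
gripper_width: 0.0762
grip_force: 0.0
[ 12.4 123.3 191.6] (array([ 0.002, -0.002,  0.287]), array([-0.   ,  0.   , -0.142]))
```

View pics/s3.png

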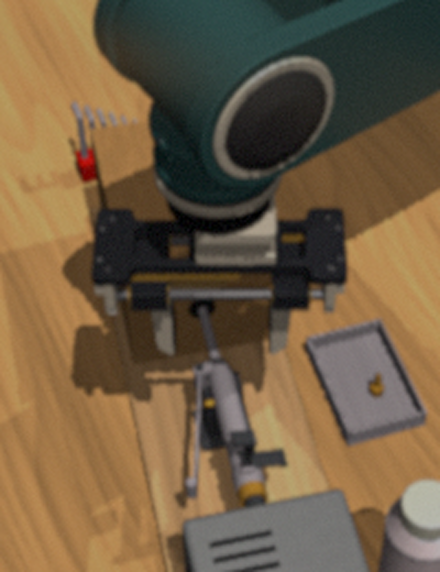

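```bash
python3 -m handwheel '[{"linear":[0,0,0],"angular":[0,0,-0.142]},{"linear":[0,0,0.1],"angular":[0,0,-0.142]},{"linear":[0,0,0.2],"angular":[0,0,-0.142]},{"linear":[0,0,0.3],"angular":[0,0,-0.142]},{"linear":[0,0,0.4],"angular":[0,0,-0.142]},{"linear":[0,0,0.46],"angular":[0,0,-0.142]},{"linear":[0,0,0.51],"angular":[0,0,-0.142]},{"linear":[0,0,0.51],"angular":[0,0,-0.142]},{"linear":[0,0,0.51],"angular":[0,0,-0.142]}]'
python3 - <<'E'
from h import *
from cell import readout,viewer
o=readout.get_obs(); print(stpos(o),o["gripper_width"])
E
```

```text
clock: 12.0
tool_pos: [0.6147, 0.1078, 0.0654]
tcp_rot: [0.0, 0.782, 0.624, 0.0]
ft_force: [-1.0, 0.5, 0.3]
gripper_width: 0.0927
grip_force: 0.0
[ 12.7 123.5  65.4] 0.09267521058251565
```

```bash
python3 -m handwheel '[{"linear":[0,-0.033,0],"angular":[0,0,0]},{"linear":[0,-0.033,0],"angular":[0,0,0]},{"linear":[0,-0.033,0],"angular":[0,0,0]},{"linear":[0,-0.033,0],"angular":[0,0,0]},{"linear":[0,-0.033,0],"angular":[0,0,0]},{"linear":[0,-0.033,0],"angular":[0,0,0]},{"linear":[0,-0.033,0],"angular":[0,0,0]},{"linear":[0,-0.033,0],"angular":[0,0,0]},{"linear":[0,-0.033,0],"angular":[0,0,0]},{"linear":[0,-0.033,0],"angular":[0,0,0]}]' -1
python3 -m handwheel '[{"linear":[0,0,0],"angular":[0,0,0]},{"linear":[0,0,0],"angular":[0,0,0]},{"linear":[0,0,0],"angular":[0,0,0]},{"linear":[0,0,0],"angular":[0,0,0]},{"linear":[0,0,0],"angular":[0,0,0]},{"linear":[0,0,0],"angular":[0,0,0]},{"linear":[0,0,0],"angular":[0,0,0]},{"linear":[0,0,0],"angular":[0,0,0]}]'
python3 - <<'E'
from h import *
from cell import readout,viewer
o=readout.get_obs(); print(stpos(o),o["gripper_width"])
f=viewer.grab_frame("scene");cv2.imwrite("pics/s4.png",cv2.resize(f["pixels"][100:360,200:400,::-1],None,fx=2.2,fy=2.2,interpolation=cv2.INTER_CUBIC))
E
```

```text
clock: 13.0
tool_pos: [0.6109, 0.1094, 0.0656]
tcp_rot: [0.003, 0.782, 0.624, 0.005]
ft_force: [43.6, -1.0, -16.8]
gripper_width: 0.0302
grip_force: 30.1
clock: 13.8
tool_pos: [0.6109, 0.1093, 0.0656]
tcp_rot: [0.003, 0.782, 0.624, 0.004]
ft_force: [44.3, -0.7, -16.8]
gripper_width: 0.0306
grip_force: 30.1
[  8.6 124.1  65.6] 0.03062148860721556
```

View pics/s4.png

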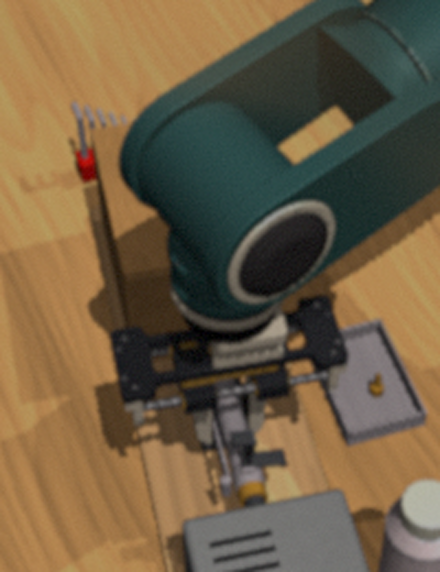

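```bash
python3 -m handwheel '[{"linear":[0,0.008,0],"angular":[0,0,0]},{"linear":[0,0.014,0],"angular":[0,0,0]},{"linear":[0,0.014,0],"angular":[0,0,0]},{"linear":[0,0.014,0],"angular":[0,0,0]},{"linear":[0,0.014,0],"angular":[0,0,0]},{"linear":[0,0.014,0],"angular":[0,0,0]}]'
python3 - <<'E'
from h import *
from cell import readout,viewer
o=readout.get_obs(); print(stpos(o),o["gripper_width"])
f=viewer.grab_frame("scene")
for P in((70,-210,141),(70,-10,141),(86,-210,208),(86,-10,208),(75,-10,12),(70,-210,12)): print(P,((proj(f,st2w(s,P))-[200,100])*2.2).round())
for n in("scene","top"):
  f=viewer.grab_frame(n)
  for t in("flap_far","flap_near","flap_short","lever","catch"): print(n,t,[(x["bbox"],round(x["score"],2)) for x in viewer.search_frame(f,t)[:1]])
E
```

```text
clock: 14.45
tool_pos: [0.611, 0.1093, 0.0655]
tcp_rot: [0.001, 0.781, 0.624, 0.002]
ft_force: [9.4, 3.5, 1.1]
gripper_width: 0.0308
grip_force: 30.0
[  8.8 124.1  65.5] 0.030800568640556844
(70, -210, 141) [[ 92. 127.]]
(70, -10, 141) [[126. 276.]]
(86, -210, 208) [[69. 78.]]
(86, -10, 208) [[102. 228.]]
(75, -10, 12) [[130. 362.]]
(70, -210, 12) [[102. 216.]]
scene flap_far [([243.6, 158.7, 33.0, 65.5], 0.56)]
scene flap_near []
scene flap_short []
scene lever [([296.1, 294.9, 8.4, 30.0], 0.69)]
scene catch [([304.0, 296.9, 22.4, 10.7], 0.5)]
top flap_far [([335.9, 179.5, 106.9, 53.1], 0.88)]
top flap_near [([330.7, 214.2, 103.1, 53.4], 0.97)]
top flap_short [([143.5, 143.3, 295.7, 143.8], 0.56)]
top lever []
top catch []
```

```bash
python3 -c "
from cell import order
print(order.finish_job())"
```

```text
the job is handed in; nothing more can be done
None
```

The job is handed in at about 15 s of the 48 s: the short flap and then both long flaps are folded flat, the catch is flipped right over, and the gripper is holding the lever at a 31 mm opening (32 mm is fully home); I touched no bystander or the carburetor, but I didn't re-measure their positions, and the judge's result wasn't shown.

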